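Seat a beam expander in its V-mount

TASK

Take the beam expander from its rest and lay it in the groove of the V-mount, narrow end towards the end stop and a little short of it. Then slide it along the groove until its nose meets the stop and seat it there with a steady push of about 8 newtons, never more than 15, as there is glass inside, and swing the clamp arm fully down so that its foot sits in the barrel's neck. Let go of everything and leave the other things on the table where they are.

Things in the scene. Friction and masses are not known exactly. Their poses are not given: they have to be found in the camera images.
- barrel_mid (a point): Beam expander: round barrel, 0.2-0.4 kg. Wide cell 44 mm diameter, x = -77.5 to -47.5 mm, its flat capped end fit to push on; main barrel 35 mm diameter, x = -47.5 to +17.5; then the focus section: 24 mm long at 35 mm diameter, a neck 21 mm long and 25 mm thick, a 35 mm flange 15 mm long = the nose. Point on the axis near the balance point, the place to grip; x to the nose, roll arbitrary.
- barrel: The same beam expander (same origin and axes). Its focus section has been slid out 0 to 12 mm from the main barrel and locked there, differently each time; this is not measured. So the nose's flat end lies 77.5 to 89.5 mm ahead of the origin: find the stop by feel. It starts level in the rest, axis 42 mm above the table.
- rest: Rest the beam expander starts in, bolted down: black plate 115 x 55 x 6 mm with two white V supports, 26 mm wide, tops 28 mm above the table, at x = -43 to -31 and +30 to +41 mm; free for fingers between. Origin on the table below barrel_mid, x along the barrel.
- mount: V-mount, bolted down: black base 150 x 90 x 10 mm, on it a light-metal V-rail along x, 26 mm wide (narrower than the barrel: fingers pass beside it), x = -58 to +60 mm, upper edges 48 mm above the table, end stop at its +x end. Origin on the table, groove at y = 0. A barrel in it has its axis 62 mm up, wide cell beyond the -x end; it tips off if barrel_mid is over 110 mm from the stop. Sliding takes 1-3 N.
- stop: End stop on the mount: rigid dark slotted plate, 36 mm wide, 8 mm thick, top 78 mm above the table. Origin in the middle of the face that the nose meets, on the seated barrel's axis, 62 mm above the table (mount x = +60, y = 0); axes as the mount's. Seat the nose on it with 4 to 15 N for 0.3 s (your push less the sliding friction); over 15 N harms the optics.
- clamp (a joint): Angle of the clamp arm, rad: 0 level across the groove; 0.03 with its foot down in the neck; about 0.18 if the foot only sits on the thick part because the nose is not home; 1.57 upright; 2.3 leaning fully open, outward. Starts at 1.8 to 2.2. Stiff hinge: stays where it is left, about 0.06 N m to turn.
- clamp_hinge (a point): Middle of the clamp arm's hinge line, which runs along the groove at mount x = 25 to 45 mm, y = +34 mm, 88 mm above the table, on top of a dark pillar 24 x 12 mm at mount x = 35, y = 40 mm. Axes as the mount's.
- clamp_end (a point): Top face of the clamp arm's free end, 53 mm from the hinge. Arm: light-metal bar 20 mm wide (along the groove), 7 mm thick, 56 mm long, with a white foot 16 x 12 mm below it that drops into the neck. It swings from outside up over the hinge and down across the barrel to mount y = -22 mm; closed, its top is 92 mm above the table. Pressing down near the free end seats it.
- brush: Slim artist's brush with a blue handle, 195 mm long, 6 mm thick, lying on the table. Leave it alone.
- case: Flat clear sample case 70 x 70 x 18 mm with a white disc in it, on the table. Leave it alone.
- cap: Small red screw cap, 26 mm diameter, 14 mm high, on the table. Leave it alone.
- mirror: Mirror in a black mount on a post, 135 mm high, bolted down beyond the stop; an obstacle only. Origin on the table below the post.
There are look-alikes about, which are no part of the job. There is more than one size of the mount; the one meant has the size given above.

How it is judged:
By the outcome, as a careful person would: the job done as asked, in the order asked, and still so for the second after the job is handed in, with the robot touching nothing.
It also fails if it takes over 72 s, if anything falls off the work surface, if the arm or the gripper's body presses on something with over 40 N, if the wrist force passes 120 N, or if a joint passes its speed limit or range.

ROBOT

A 7-joint arm with a two-finger parallel gripper is mounted at the origin on the work surface. World frame = base frame: x ahead of the robot, y to its left, z up, the work surface at z = 0. Lengths are in m, angles in rad, forces in N, time in s.
With the tool pointing down it reaches from about 0.425 to 0.925 m from the base axis. Payload 6.8 kg.
Tool frame: the origin (TCP) lies on the centre line of the jaws, within the pads' length; the fingertips stand 8 mm ahead of it and the grasp point (between the pads) lies 11 mm behind it (r.finger_overhang is the distance from the TCP to the fingertips, in m); x points along the fingers, z is the direction in which the jaws open and shut, and the axes are right-handed (so a half turn about x gives the same grasp; the last joint's range is limited). The gripper opens to 85 mm and grips with 20 to 120 N. Pads are 22 mm wide; open, the fingers measure 114 mm over their backs; the gripper's body (76 mm by 85 mm) begins 54 mm behind the grasp point. The pads swing forward as they close: fully open they stand 13 mm farther back than shut.
Start: joints at [-1.447, 0.477, 0.022, 1.555, -0.011, 1.109, -0.083], TCP at [0.155, 0.657, 0.239] pointing down, gripper open.
Joint ranges: [-2.96, 2.96], [-0.34, 2.1], [-1.41, 1.46], [0.24, 2.44], [-1.37, 4.51], [0.17, 1.92], [-2.96, 2.96]. Speed limits (rad/s): [2.39, 2.39, 3.14, 3.14, 3.14, 3.14, 3.14].

INTERFACE

Orientations are given as a rotation vector (axis times angle).
In Python, from bench import r gives the robot as it stands. The module is installed in compiled form; this text tells all that it offers.
- The arm moves only by the tool play_rows, never from a script. Its argument "plan" is a list of rows, each a list of 5 numbers: the opening, from -1 (shut) to 1 (fully open), then the shift along the world's x, y, z in m, then the turn about the world's z in rad. A call has 1 to 10 rows; each row is the pose to reach, as a shift and turn from the pose commanded when the call began; what a row does not reach only later rows make up. A row lasts 1/10 s, in which the tool goes at most 50 mm and 8.59 degrees, less where a joint would pass 70% of its speed; a pose out of reach is approached as far as the arm can. A call with a gripper value outside its range is refused whole. The fingers move at their own pace and stop on an object; "force" is the grip in N (left out, the last holds). Time passes only in rows, so rows that repeat a pose let the fingers close. It gives the time, the measured TCP pose, the force and the opening at its end, in the units of the state.
- r.get_obs(): the state, without advancing time (a new reading comes with each control period).
- r.grab_frame(name): name is "side" or "top" or "wrist"; returns a dict with "pixels" (480x640x3 uint8, blue, green, red), "z_map" (480x640 float32, m along the optical axis (not along the pixel's ray), 0 where there is no reading), "vfov" (degrees; the focal length in pixels is half the picture's height over the tangent of half this angle, whatever the lens; pixels are square), "cx", "cy" (the principal point, pixels), "R" (3x3) and "t" (3): a world point X has camera coordinates R X + t; the wrist camera has in their place "tool_from_camera" (4x4, takes a point from camera to tool coordinates, whose origin is the TCP and whose axes are the tool frame's). Camera axes: x right, y down, z forward; pixel columns grow to the right and rows downward; lengths in m; the calibration is good to about 2 mm. A picture is of the moment at which its call begins: read the wrist's pose just before it.
- r.hand_in(): hands the job in, once; it reports no verdict.
Trained networks look in a picture, given as the dict that the camera call returned (one of the last four; its "shot" number tells which), for a name from the list of things; names that differ only in an ending like _2 or _b are one class to them, and where a whole thing is asked for, a point or a joint stands for the part that bears it (a point fixed in the world has none). Each returns a list of dicts, best first, with "conf" (0 to 1); they miss things now and then, are a little off and sometimes report something else, mostly with a low value. They report only what shows in the picture. A call takes as long as a camera call. They do not tell look-alikes from the thing itself.
- r.outline_of(picture, label): "mask" (480x640 bool, what is visible of it) and "bbox" ([left, top, right, bottom] as shares, 0 to 1, of the picture: columns of its width, rows of its height, round what is visible of it).
- r.pinpoint(picture, label): "position" ([column, row] as shares, 0 to 1, of the picture: columns of its width, rows of its height: a listed point, or the origin of a listed thing).
The state is a dict: "clock": time; "joints": joint angles; "qvel": joint speeds; "tau": joint torques, N m; "tcp_pos": TCP position; "orientation": TCP orientation; "contact_force": force on the tool from outside, world axes, zero at the start; "moment": the same for the moment, N m; "grip_width": finger opening in m.
Only numpy, scipy, OpenCV 4.12 (cv2) and the standard library are available. Lean on these libraries where they do the work, as an engineer would, in place of code of your own. Each camera call takes 0.05 s, during which the arm holds its last target.

## Working session

There is one attempt and no reset: what is moved stays moved. The work goes in short steps, Python scripts to look and compute and a tool call to move; the robot and the scene stay as the last step left them, time stands still between calls to the robot, and variables do not carry over. Pictures are saved under pics/ and viewed, and the job is handed in when it is done.

Besides the shell and the picture viewer there is one more tool, called after "Emit:" as name(argument=value, ...) on one line, values as JSON. play_rows: Moves the arm, as the interface text tells. Its arguments: {"type":"object","properties":{"plan":{"type":"array","items":{"type":"array","items":{"type":"number"}}},"force":{"type":"number"}},"required":["plan"]}

```bash
mkdir -p pics && cat > h.py <<'E'
import numpy as np, cv2
from bench import r
from scipy.spatial.transform import Rotation as Ro
def cam(p, obs=None):
    f=240/np.tan(np.radians(p["vfov"])/2)
    if "R" in p:
        R=np.array(p["R"]);t=np.array(p["t"]); return f,R.T,-R.T@t
    T=np.array(p["tool_from_camera"]);A=Ro.from_rotvec(obs["orientation"]).as_matrix()
    return f,A@T[:3,:3],A@T[:3,3]+np.array(obs["tcp_pos"])
def cloud(p,obs=None):
    f,M,c=cam(p,obs);v,u=np.mgrid[0:480,0:640];z=p["z_map"]
    P=np.stack([(u-p["cx"])/f*z,(v-p["cy"])/f*z,z],-1)@M.T+c
    P[z==0]=np.nan
    return P
def proj(p,X,obs=None):
    f,M,c=cam(p,obs);q=(np.atleast_2d(X)-c)@M
    return np.c_[f*q[:,0]/q[:,2]+p["cx"],f*q[:,1]/q[:,2]+p["cy"]]
E
python3 - <<'E'
from h import *
for n in ["side","top","wrist"]:
    o=r.get_obs();p=r.grab_frame(n);cv2.imwrite(f"pics/{n}0.png",p["pixels"])
    P=cloud(p,o)
    for l in ["barrel_mid","mount","stop","clamp_hinge","clamp_end","rest","mirror","cap","case","brush","clamp"]:
        try: d=r.pinpoint(p,l)
        except Exception as e: print(l,e);continue
        for x in d[:4]:
            u=np.array(x["position"])*[640,480];i=np.clip(u.astype(int),0,[639,479])
            print(n,l,round(x["conf"],2),u.round(),P[i[1],i[0]].round(3))
o=r.get_obs();print(o)
E
```

```text
side barrel_mid 0.69 [482. 408.] [ 0.512 -0.241  0.056]
side barrel_mid 0.23 [304. 369.] [ 0.413 -0.001  0.009]
side mount 0.92 [150. 279.] [0.343 0.285 0.056]
side mount 0.65 [308. 289.] [0.512 0.086 0.044]
side mount 0.57 [311. 212.] [0.672 0.228 0.025]
side stop 0.58 [134. 217.] [0.382 0.367 0.121]
side stop 0.56 [287. 244.] [0.591 0.218 0.001]
side stop 0.55 [296. 180.] [0.686 0.282 0.068]
side clamp_hinge 0.94 [274. 254.] [0.507 0.159 0.079]
side clamp_hinge 0.74 [290. 185.] [0.67  0.282 0.067]
side clamp_hinge 0.6 [102. 221.] [0.339 0.397 0.12 ]
side clamp_end 0.73 [147. 208.] [0.409 0.368 0.123]
side clamp_end 0.7 [308. 177.] [0.713 0.274 0.066]
side clamp_end 0.66 [258. 240.] [ 0.564  0.269 -0.   ]
side rest 0.77 [477. 424.] [ 0.516 -0.241  0.005]
side mirror 0.85 [190. 204.] [0.532 0.442 0.01 ]
side mirror 0.17 [305. 369.] [ 0.414 -0.003  0.009]
side cap 0.78 [307. 370.] [ 0.413 -0.008  0.013]
side case 0.65 [475. 309.] [ 0.686 -0.135  0.017]
side brush 0.64 [411. 245.] [0.75  0.039 0.002]
clamp it knows: barrel, barrel_mid, brush, cap, case, clamp_end, clamp_hinge, mirror, 
[... 1225 characters left out ...]
, stop
{'clock': 1.65, 'joints': array([-1.44712329,  0.47700213,  0.02237718,  1.55540449, -0.01149266,
        1.10929156, -0.08312024]), 'qvel': array([-2.34668970e-04,  3.16856573e-04, -4.32535484e-04, -5.76189210e-04,
       -7.36995494e-04, -2.06987657e-03, -6.37876859e-05]), 'tau': array([-4.59300354e-04, -5.96312714e+01,  1.60621472e+00, -2.81543326e+01,
        1.24617972e-02,  1.65309040e-03,  1.38966163e-05]), 'tcp_pos': array([0.15503544, 0.65697082, 0.23930414]), 'orientation': array([-1.03674018,  1.30995897,  1.03678737]), 'contact_force': array([-0.22793306,  0.05688791,  0.02164735]), 'moment': array([-0.03970437,  0.02574041, -0.03808758]), 'grip_width': 0.0854643608434613}
```

View pics/side0.png

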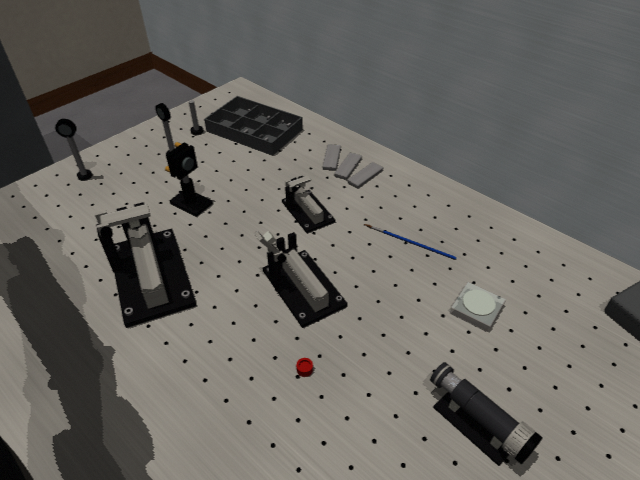

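View pics/top0.png

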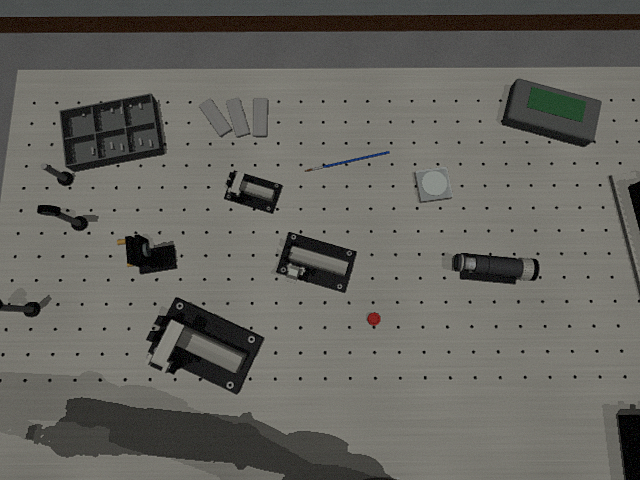

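```bash
cat > m1.py <<'E'
from h import *
p=r.grab_frame("top");P=cloud(p)
np.save("top.npy",P)
v,u=np.mgrid[0:480,0:640]
for (a,b,c,d,lo,hi,nm) in [(270,225,365,300,.006,.014,'mid base'),(140,290,275,400,.006,.02,'big base'),(215,160,290,220,.004,.014,'small base'),(270,225,365,300,.03,.052,'mid rail')]:
    m=(u>a)&(u<c)&(v>b)&(v<d)&(P[...,2]>lo)&(P[...,2]<hi)
    k=cv2.morphologyEx(m.astype(np.uint8),cv2.MORPH_OPEN,np.ones((2,2)))>0
    n,l,s,_=cv2.connectedComponentsWithStats(k.astype(np.uint8)); j=1+s[1:,4].argmax(); k=l==j
    Q=P[k]
    print(nm,k.sum(),cv2.minAreaRect((Q[:,:2]*1000).astype(np.float32)),np.median(Q[:,2]))
m=(u>440)&(u<545)&(v>245)&(v<290)&(P[...,2]>.03)
Q=P[m];print('barrel',cv2.minAreaRect((Q[:,:2]*1000).astype(np.float32)),np.nanmax(Q[:,2]))
print("pix",np.median(P[200:230,380:400].reshape(-1,3),0))
c=p["pixels"];
cv2.imwrite("pics/crop1.png",np.hstack([cv2.resize(c[222:302,265:370],None,fx=4,fy=4,interpolation=cv2.INTER_CUBIC)[:,:400],cv2.resize(c[235:315,445:545],None,fx=4,fy=4,interpolation=cv2.INTER_CUBIC)]))
E
python3 m1.py
```

```text
mid base 1513 ((532.8588256835938, 110.3458251953125), (145.47116088867188, 87.7919921875), 73.47044372558594) nan
big base 3650 ((348.525390625, 343.8305358886719), (213.0362548828125, 0.0), 42.393436431884766) nan
small base 681 ((683.1616821289062, 235.73947143554688), (83.76749420166016, 66.62179565429688), 73.18189239501953) nan
mid rail 817 ((nan, nan), (0.0, 0.0), 0.0) nan
barrel ((521.0410766601562, -242.8019561767578), (158.76873779296875, 44.98636245727539), 82.855712890625) 0.06592714940518762
pix [nan nan nan]
```

View pics/crop1.png

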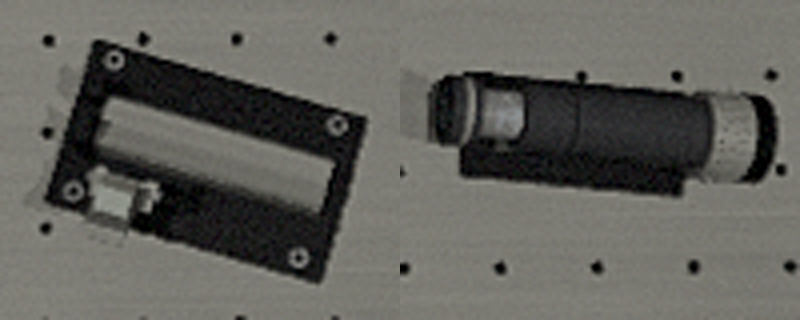

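```bash
python3 - <<'E'
from h import *
o=r.get_obs();p=r.grab_frame("wrist")
print(np.array(p["tool_from_camera"]).round(3),p["vfov"],p["cx"],p["cy"])
print(Ro.from_rotvec(o["orientation"]).as_matrix().round(3),r.finger_overhang)
E
```

```text
[[ 0.001 -0.327  0.945 -0.135]
 [-0.    -0.945 -0.327  0.085]
 [ 1.    -0.    -0.001 -0.   ]
 [ 0.     0.     0.     1.   ]] 66.54560150410259 317.10104754375794 235.93302358610518
[[-0.    -0.973  0.23 ]
 [ 0.     0.23   0.973]
 [-1.     0.     0.   ]] 0.008
```

Emit:
play_rows(plan=[[1, 0.035, -0.033, 0.003, -0.14], [1, 0.07, -0.066, 0.006, -0.28], [1, 0.105, -0.1, 0.01, -0.42], [1, 0.14, -0.133, 0.013, -0.56], [1, 0.175, -0.167, 0.016, -0.7], [1, 0.21, -0.2, 0.02, -0.84], [1, 0.245, -0.235, 0.02, -0.98], [1, 0.28, -0.27, 0.02, -1.12], [1, 0.315, -0.3, 0.02, -1.26], [1, 0.345, -0.33, 0.02, -1.4]])

```text
clock: 2.75
tcp_pos: [0.5017, 0.3253, 0.2598]
orientation: [0.054, 1.569, -0.052]
contact_force: [-0.0, 0.3, 0.4]
grip_width: 0.0858
```

Emit:
play_rows(plan=[[1, 0.01, -0.045, 0, -0.07], [1, 0.02, -0.09, 0, -0.07], [1, 0.03, -0.135, 0, -0.07], [1, 0.03, -0.175, 0, -0.07], [1, 0.03, -0.177, 0, -0.07], [1, 0.03, -0.177, 0, -0.07]])

```text
clock: 3.35
tcp_pos: [0.5302, 0.149, 0.2596]
orientation: [0.105, 1.568, -0.104]
contact_force: [-0.3, 0.3, 1.1]
grip_width: 0.0853
```

```bash
cat > look.py <<'E'
import sys
from h import *
import pickle
tag=sys.argv[1]
o=r.get_obs();p=r.grab_frame("wrist");cv2.imwrite(f"pics/{tag}.png",p["pixels"])
P=cloud(p,o);pickle.dump((o,p),open(f"{tag}.pkl","wb"))
print(o["clock"],o["tcp_pos"].round(4),Ro.from_rotvec(o["orientation"]).as_matrix().round(3).tolist(),o["contact_force"].round(1),o["grip_width"])
for l in sys.argv[2:]:
    for x in r.pinpoint(p,l)[:3]:
        u=np.array(x["position"])*[640,480];i=np.clip(u.astype(int),0,[639,479])
        print(l,round(x["conf"],2),u.round(),P[i[1],i[0]].round(4))
E
python3 look.py w1 mount stop clamp_hinge clamp_end
```

```text
3.35 [0.5302 0.149  0.2596] [[0.0, 0.133, 0.991], [0.001, 0.991, -0.133], [-1.0, 0.001, 0.0]] [-0.3  0.3  1.1] 0.08534049177056098
mount 0.98 [463.  71.] [0.6769 0.2481 0.0307]
mount 0.95 [121.  27.] [0.3796 0.3234 0.0328]
mount 0.57 [323. 227.] [0.531  0.1218 0.0437]
stop 0.75 [499.   8.] [0.7046 0.2929 0.0379]
stop 0.61 [334. 179.] [0.5478 0.1682 0.0425]
clamp_hinge 0.74 [470.  26.] [0.6685 0.2788 0.0662]
clamp_hinge 0.56 [294. 210.] [0.5105 0.1543 0.0915]
clamp_end 0.91 [518.  36.] [0.7068 0.2656 0.0671]
clamp_end 0.58 [245. 218.] [0.4457 0.1292 0.0013]
```

View pics/w1.png

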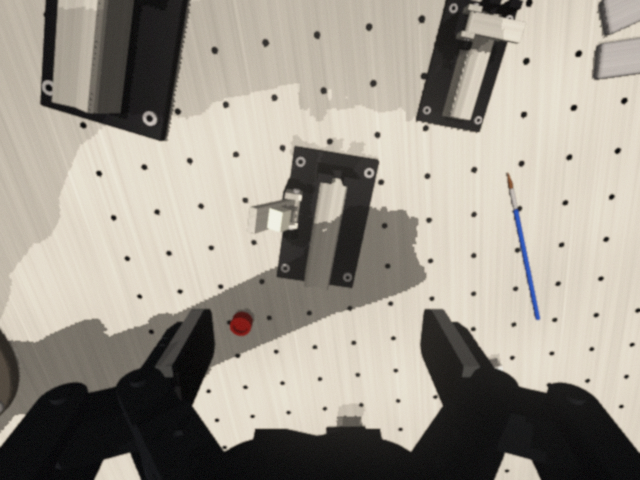

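```bash
cat > fit.py <<'E'
import sys,pickle
from h import *
o,p=pickle.load(open(sys.argv[1]+".pkl","rb"));P=cloud(p,o)
P[~np.isfinite(P).all(-1)]=-9
c=np.array([0.533,0.112]);d=np.hypot(P[...,0]-c[0],P[...,1]-c[1])
tab=(d<.15)&(abs(P[...,2])<.005);print("table z",np.median(P[tab][:,2]))
g=cv2.cvtColor(p["pixels"],cv2.COLOR_BGR2GRAY)
m=(d<.12)&(P[...,2]>.006)&(P[...,2]<.014)
k=cv2.morphologyEx(m.astype(np.uint8),cv2.MORPH_OPEN,np.ones((3,3)))>0
Q=P[k];print(len(Q),np.median(Q[:,2]),cv2.minAreaRect((Q[:,:2]*1000).astype(np.float32)))
# robust: percentile extents
R=cv2.minAreaRect((Q[:,:2]*1000).astype(np.float32));
a=np.radians(float(sys.argv[2])) if len(sys.argv)>2 else np.radians(R[2] if R[1][0]>R[1][1] else R[2]-90)
if np.sin(a)<0:a+=np.pi
ex=np.array([np.cos(a),np.sin(a)]);ey=np.array([-ex[1],ex[0]])
x=Q[:,:2]@ex;y=Q[:,:2]@ey
cx=(np.percentile(x,.3)+np.percentile(x,99.7))/2;cy=(np.percentile(y,.3)+np.percentile(y,99.7))/2
O=cx*ex+cy*ey;print("ang",np.degrees(a),"centre",O,np.ptp(np.percentile(x,[.3,99.7])),np.ptp(np.percentile(y,[.3,99.7])))
m=(d<.12)&(P[...,2]>.03)
S=P[m];xm=(S[:,:2]-O)@ex*1000;ym=(S[:,:2]-O)@ey*1000;z=S[:,2]*1000
s=(abs(ym)<20)&(z<53)&(z>30)
for x0 in range(-65,75,10):
    q=s&(xm>x0)&(xm<x0+10)
    if q.sum()>5:
        zt=z[q]; e=q&(z>np.percentile(zt,60))
        print(x0,q.sum(),"y",np.percentile(ym[q],[1,50,99]).round(1),"zmax",zt.max().round(1))
q=z>53
for zz in range(50,150,10):
    q=(z>zz)&(z<zz+10)
    if q.sum()>3: print(zz,q.sum(),"x",np.percentile(xm[q],[2,50,98]).round(1),"y",np.percentile(ym[q],[2,50,98]).round(1))
E
python3 fit.py w1
```

```text
table z -8.780865951740768e-05
6213 0.009898193637669972 ((534.1576538085938, 116.01409912109375), (150.15745544433594, 90.02677154541016), 73.20999908447266)
ang 73.20999908447266 centre [0.5343324  0.11650227] 0.14882996155705774 0.08931594635868378
-65 184 y [-12.7   0.2  13. ] zmax 48.8
-55 211 y [-12.5  -0.3  13. ] zmax 49.2
-45 232 y [-12.5   0.7  13.1] zmax 49.0
-35 225 y [-12.8  -0.2  12.9] zmax 49.3
-25 235 y [-12.3   0.3  13. ] zmax 49.8
-15 245 y [-12.5   0.4  13. ] zmax 49.3
-5 249 y [-12.6   0.1  13. ] zmax 48.8
5 252 y [-12.7   0.2  13.1] zmax 49.6
15 259 y [-12.4  -0.   13. ] zmax 48.4
25 268 y [-12.5   0.2  13. ] zmax 48.7
35 278 y [-12.6   0.3  13. ] zmax 49.0
45 165 y [-12.5  -1.7  12.7] zmax 49.8
55 199 y [-17.3  -0.4  18. ] zmax 52.8
50 83 x [41.2 62.3 62.6] y [-16.7  12.6  45.2]
60 73 x [41.4 62.3 62.6] y [-16.2   5.5  45. ]
70 352 x [36.8 58.5 62.6] y [-17.4   6.   45.3]
80 75 x [ 9.7 44.2 47.6] y [27.5 31.  42.4]
90 519 x [ 5.3 28.8 45.8] y [28.5 34.  42.1]
100 71 x [34.  38.5 39.7] y [38.5 41.9 48. ]
110 77 x [27.  38.4 39.8] y [35.6 46.5 53.4]
120 622 x [21.5 30.9 39.5] y [36.2 46.5 56.4]
130 399 x [20.3 30.5 39.5] y [41.8 59.5 65. ]
```

```bash
cat >> fit.py <<'E'
q=(abs(ym)<13)&(z>30)&(z<50); print("rail x",np.percentile(xm[q],[0,.5,1,2]))
q=(abs(ym)<18)&(z>75)&(z<80)&(xm>50); print("stop top x",np.percentile(xm[q],[1,5,50,95,99]),"y",np.percentile(ym[q],[1,99]),z[q].max())
q=(z>105);print("arm",np.percentile(xm[q],[.5,1,50,99,99.5]))
q=(z>95)&(ym<70)&(xm>22)&(xm<38); print(np.c_[ym,z][q][::25].round(0).tolist())
E
python3 fit.py w1|tail -5
```

```text
130 399 x [20.3 30.5 39.5] y [41.8 59.5 65. ]
rail x [-63.70148551 -62.80751767 -62.07166666 -60.80783348]
stop top x [54.56331137 54.86147213 58.57245696 62.37798327 62.56330669] y [-17.51003892  17.75410078] 79.37756448248312
arm [11.24598175 12.13132768 40.33744026 53.00890273 53.33910223]
[[39.0, 100.0], [37.0, 98.0], [45.0, 116.0], [45.0, 119.0], [48.0, 124.0], [56.0, 131.0], [38.0, 121.0], [51.0, 124.0], [62.0, 136.0], [44.0, 128.0], [57.0, 132.0], [39.0, 125.0], [52.0, 124.0], [64.0, 135.0], [46.0, 127.0], [58.0, 135.0], [41.0, 128.0], [54.0, 128.0], [36.0, 121.0], [48.0, 127.0], [60.0, 137.0], [42.0, 129.0], [55.0, 130.0], [37.0, 123.0], [49.0, 125.0], [60.0, 137.0], [42.0, 129.0], [55.0, 130.0], [36.0, 121.0], [49.0, 125.0], [60.0, 138.0], [42.0, 130.0], [54.0, 130.0], [36.0, 120.0], [47.0, 126.0], [58.0, 134.0], [39.0, 125.0], [43.0, 130.0], [42.0, 130.0], [59.0, 268.0], [63.0, 270.0], [62.0, 271.0], [61.0, 272.0], [60.0, 272.0], [59.0, 273.0], [58.0, 275.0], [59.0, 274.0], [59.0, 275.0], [60.0, 276.0], [61.0, 276.0], [63.0, 277.0], [69.0, 271.0], [57.0, 277.0], [61.0, 279.
[... 5595 characters left out ...]
 320.0], [-54.0, 321.0], [32.0, 335.0], [-49.0, 320.0], [-53.0, 321.0], [33.0, 335.0], [-49.0, 320.0], [-54.0, 321.0], [31.0, 335.0], [-49.0, 319.0], [-53.0, 322.0], [32.0, 335.0], [-48.0, 321.0], [-53.0, 322.0], [31.0, 336.0], [-48.0, 321.0], [-54.0, 322.0], [31.0, 336.0], [-49.0, 322.0], [-54.0, 322.0], [30.0, 336.0], [-49.0, 320.0], [-54.0, 322.0], [30.0, 337.0], [-49.0, 323.0], [-56.0, 322.0], [28.0, 336.0], [-50.0, 322.0], [-56.0, 323.0], [-27.0, 329.0], [-51.0, 323.0], [-59.0, 322.0], [-35.0, 322.0], [-52.0, 323.0], [53.0, 332.0], [-49.0, 322.0], [-53.0, 324.0], [29.0, 337.0], [-49.0, 323.0], [-54.0, 324.0], [28.0, 338.0], [-49.0, 324.0], [-56.0, 324.0], [-28.0, 329.0], [-51.0, 324.0]]
```

Emit:
play_rows(plan=[[1, 0, -0.045, 0, 0], [1, 0, -0.09, 0, 0], [1, 0, -0.135, 0, 0], [1, 0, -0.18, 0, 0], [1, -0.005, -0.225, -0.02, 0], [1, -0.01, -0.27, -0.04, 0], [1, -0.01, -0.315, -0.04, 0], [1, -0.01, -0.345, -0.04, 0], [1, -0.01, -0.345, -0.04, 0], [1, -0.01, -0.345, -0.04, 0]])

```text
clock: 4.6
tcp_pos: [0.5204, -0.1948, 0.2191]
orientation: [0.103, 1.569, -0.103]
contact_force: [0.8, 1.0, -0.3]
grip_width: 0.0853
```

```bash
python3 look.py w2 barrel_mid rest
```

```text
4.6 [ 0.5204 -0.1948  0.2191] [[-0.0, 0.131, 0.991], [0.0, 0.991, -0.131], [-1.0, 0.0, -0.0]] [ 0.8  1.  -0.3] 0.08526272227853217
barrel_mid 0.66 [322. 261.] [ 0.5186 -0.236   0.0596]
```

View pics/w2.png

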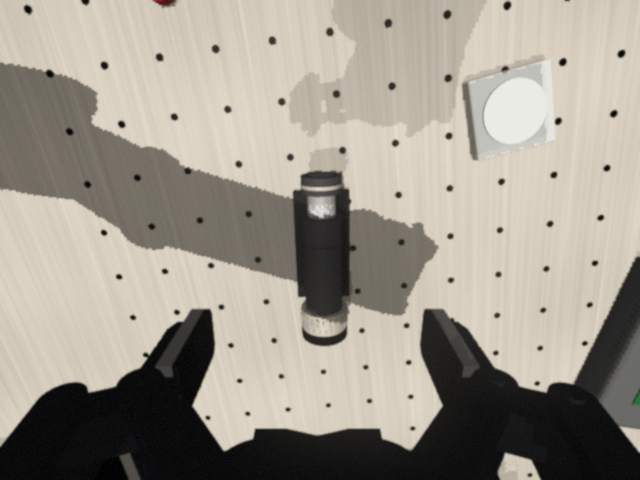

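```bash
python3 - <<'E'
import pickle
from h import *
from scipy.optimize import least_squares
o,p=pickle.load(open("w2.pkl","rb"));P=cloud(p,o);P[~np.isfinite(P).all(-1)]=-9
m=(abs(P[...,0]-.52)<.05)&(abs(P[...,1]+.24)<.13)
print("tab",np.median(P[m&(abs(P[...,2])<.004)][:,2]))
Q=P[m&(P[...,2]>.036)&(P[...,2]<.075)]*1000
R=cv2.minAreaRect(Q[:,:2].astype(np.float32));print(R)
a=R[2] if R[1][0]>R[1][1] else R[2]-90
if np.sin(np.radians(a))<0:a+=180
# fit cylinder on main barrel
def fr(a):
    a=np.radians(a);return np.array([np.cos(a),np.sin(a)]),np.array([-np.sin(a),np.cos(a)])
ex,ey=fr(a);x=Q[:,:2]@ex;y=Q[:,:2]@ey
xe=np.percentile(x,.3);print("ends",np.percentile(x,[.3,1,99,99.7]))
x0=xe+77.5
s=(x>x0-42)&(x<x0+30)
def f(q):
    e,n=fr(q[0]);X=Q[s];d=X[:,:2]@n-q[1];return np.hypot(d,X[:,2]-q[2])-17.5
t=least_squares(f,[a,y.mean(),42],loss='soft_l1');print(t.x,np.abs(t.fun).mean())
e,n=fr(t.x[0]);x=Q[:,:2]@e
for lo in range(-90,100,5):
    k=(x>x0+lo)&(x<=x0+lo+5)
    if k.sum()>3: print(lo,k.sum(),Q[k,2].max().round(1),np.ptp(Q[k,:2]@n).round(1))
print("mid",e*x0+n*t.x[1])
# rest plate
K=P[m&(P[...,2]>.003)&(P[...,2]<.009)]*1000;print("rest",cv2.minAreaRect(K[:,:2].astype(np.float32)), np.percentile(K[:,:2]@e,[1,99])-x0,np.percentile(K[:,:2]@n,[1,99])-t.x[1])
E
```

```text
tab -8.266957901015282e-05
((519.5891723632812, -241.55023193359375), (157.43338012695312, 44.997459411621094), 83.10984802246094)
ends [-255.20626005 -253.97892087  -99.16480516  -98.99389598]
[  84.05255483 -541.12937478   41.85641005] 0.43316414641595824
-90 76 64.5 43.1
-85 194 65.3 44.2
-80 214 65.9 44.1
-75 201 65.6 44.7
-70 219 66.3 44.5
-65 232 66.0 44.7
-60 394 65.4 43.8
-55 170 60.8 34.6
-50 177 60.9 34.5
-45 175 61.2 34.2
-40 182 60.9 34.1
-35 180 60.2 33.6
-30 180 60.8 33.4
-25 189 61.2 33.2
-20 184 60.3 33.2
-15 191 60.9 33.9
-10 194 60.5 33.8
-5 194 60.4 33.6
0 202 61.1 33.3
5 203 60.4 33.4
10 210 60.8 34.0
15 209 61.0 33.8
20 212 61.5 33.7
25 224 60.3 33.5
30 305 60.6 33.8
35 154 55.5 23.6
40 157 55.4 23.5
45 160 56.2 23.3
50 124 61.0 33.3
55 240 60.8 34.4
60 247 61.4 33.9
65 396 61.1 34.1
mid [ 519.80342261 -232.81949436]
rest ((518.7352294921875, -241.8172607421875), (115.32634735107422, 54.6825065612793), 84.0774917602539) [-64.93490613  47.64714702] [-27.13587913  27.20314681]
```

Emit:
play_rows(plan=[[1, -0.0016, -0.047, 0, 0.027], [1, -0.0016, -0.047, -0.045, 0.027], [1, -0.0016, -0.047, -0.09, 0.027], [1, -0.0016, -0.047, -0.13, 0.027], [1, -0.0016, -0.047, -0.16, 0.027], [1, -0.0016, -0.047, -0.18, 0.027], [1, -0.0016, -0.047, -0.189, 0.027], [1, -0.0016, -0.047, -0.189, 0.027]])

```text
clock: 5.55
tcp_pos: [0.5184, -0.2407, 0.0295]
orientation: [0.081, 1.571, -0.08]
contact_force: [0.7, -0.2, -0.5]
grip_width: 0.0855
```

Emit:
play_rows(plan=[[-1, 0, 0, 0, 0], [-1, 0, 0, 0, 0], [-1, 0, 0, 0, 0], [-1, 0, 0, 0, 0], [-1, 0, 0, 0, 0], [-1, 0, 0, 0, 0], [-1, 0, 0, 0, 0], [-1, 0, 0, 0, 0]], force=40)

```text
clock: 6.35
tcp_pos: [0.5191, -0.2422, 0.0313]
orientation: [0.082, 1.568, -0.082]
contact_force: [-0.7, 1.1, 5.8]
grip_width: 0.0337
```

Emit:
play_rows(plan=[[-1, 0, 0, 0.01, 0], [-1, 0, 0, 0.03, 0], [-1, 0, 0, 0.06, 0], [-1, 0, 0, 0.09, 0], [-1, 0, 0, 0.12, 0], [-1, 0, 0, 0.12, 0], [-1, 0, 0, 0.12, 0]])

```text
clock: 7.05
tcp_pos: [0.5184, -0.2417, 0.1507]
orientation: [0.082, 1.568, -0.081]
contact_force: [0.3, -0.6, -3.6]
grip_width: 0.034
```

```bash
python3 look.py w3 && cat > tilt.py <<'E'
import sys,pickle
from h import *
from scipy.optimize import least_squares
# fit held barrel: direction, pos in world. usage tilt.py tag angdeg
o,p=pickle.load(open(sys.argv[1]+".pkl","rb"));P=cloud(p,o);P[~np.isfinite(P).all(-1)]=-9
a=np.radians(float(sys.argv[2]));off=float(sys.argv[3]) if len(sys.argv)>3 else 0
e=np.array([np.cos(a),np.sin(a)]);n=np.array([-e[1],e[0]])
T=np.array(o["tcp_pos"])*1000
Q=P.reshape(-1,3)*1000-T
x=Q[:,:2]@e;y=Q[:,:2]@n;z=Q[:,2]
s=(abs(y)<20)&(z>-25+off)&(z<40+off)&(x>-40)&(x<120)
x,y,z=x[s],y[s],z[s]
for lo in range(-40,120,5):
    k=(x>lo)&(x<=lo+5)
    if k.sum()>5: print(lo,k.sum(),"top",np.percentile(z[k],98).round(1),"y",np.percentile(y[k],[1,99]).round(1))
def f(q,k):
    yy=q[0]+q[1]*x[k];zz=q[2]+q[3]*x[k];return np.hypot(y[k]-yy,z[k]-zz)-17.5
k=(x>16)&(x<34)
t=least_squares(lambda q:f(q,k),[0,0,11+off,0],loss='soft_l1');print("axis y,dy,z,dz (rel TCP)",t.x.round(3),np.abs(t.fun).mean())
E
python3 tilt.py w3 84.05
```

```text
7.05 [ 0.5184 -0.2417  0.1507] [[0.001, 0.104, 0.995], [0.0, 0.995, -0.104], [-1.0, 0.0, 0.001]] [ 0.3 -0.6 -3.6] 0.034016775202773
-40 99 top 21.8 y [-16.8  17.4]
-35 528 top 28.3 y [-16.3  17. ]
-30 814 top 28.4 y [-16.2  17.1]
-25 850 top 28.5 y [-15.9  16.8]
-20 884 top 28.5 y [-16.1  16.9]
-15 1000 top 30.0 y [-17.4  18.3]
-10 1226 top 31.2 y [-18.2  18.9]
-5 1308 top 34.5 y [-18.2  18.9]
0 1377 top 35.9 y [-18.2  18.9]
5 1534 top 34.5 y [-19.4  19.6]
10 1869 top 38.3 y [-19.9  19.9]
15 1156 top 28.6 y [-16.   16.8]
20 1188 top 28.7 y [-16.1  16.8]
25 1251 top 28.7 y [-15.9  16.9]
30 1303 top 28.6 y [-16.1  16.8]
35 1360 top 28.9 y [-16.2  16.9]
40 2093 top 28.4 y [-16.2  16.9]
45 1020 top 23.8 y [-11.5  12.2]
50 1063 top 23.8 y [-11.6  12.3]
55 1096 top 23.9 y [-11.5  12.2]
60 1017 top 28.5 y [-15.5  16. ]
65 1757 top 28.9 y [-16.2  16.9]
70 1866 top 28.9 y [-16.2  17. ]
75 1877 top 28.7 y [-16.1  16.6]
axis y,dy,z,dz (rel TCP) [ 4.600e-01 -3.000e-03  9.999e+00  1.600e-02] 0.38174152505292824
```

View pics/w3.png

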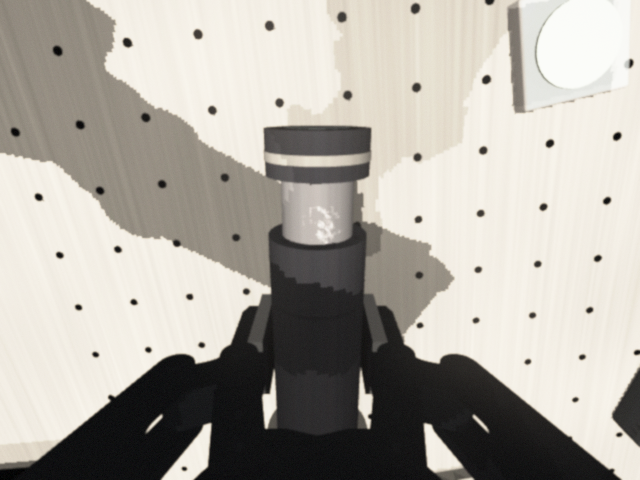

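Emit:
play_rows(plan=[[-1, 0, 0.03, 0.01, 0], [-1, 0, 0.07, 0.02, -0.03], [-1, 0, 0.115, 0.02, -0.06], [-1, 0, 0.16, 0.02, -0.1], [-1, 0.005, 0.205, 0.02, -0.14], [-1, 0.005, 0.25, 0.02, -0.17], [-1, 0.0053, 0.285, 0.01, -0.189], [-1, 0.0053, 0.31, 0.0, -0.189], [-1, 0.0053, 0.322, -0.02, -0.189], [-1, 0.0053, 0.322, -0.04, -0.189]])

```text
clock: 8.1
tcp_pos: [0.5226, 0.0829, 0.1082]
orientation: [0.226, 1.561, -0.227]
contact_force: [-0.7, -0.9, -3.6]
grip_width: 0.0338
```

Emit:
play_rows(plan=[[-1, 0, 0, -0.01, 0], [-1, 0, 0, -0.02, 0], [-1, 0, 0, -0.03, 0], [-1, 0, 0, -0.03, 0], [-1, 0, 0, -0.03, 0]])

```text
clock: 8.6
tcp_pos: [0.524, 0.0796, 0.0805]
orientation: [0.231, 1.558, -0.231]
contact_force: [-0.1, -0.2, -2.1]
grip_width: 0.0341
```

```bash
python3 look.py w4; python3 tilt.py w4 73.2;python3 fit.py w4 73.2|head -20
```

```text
8.6 [0.524  0.0796 0.0805] [[0.0, 0.29, 0.957], [-0.0, 0.957, -0.29], [-1.0, 0.0, 0.0]] [-0.1 -0.2 -2.1] 0.03405618778139295
-40 96 top 21.8 y [-16.8  17.2]
-35 515 top 28.3 y [-16.4  16.9]
-30 828 top 28.5 y [-16.2  16.8]
-25 863 top 28.6 y [-16.2  16.6]
-20 891 top 28.6 y [-16.2  17.2]
-15 977 top 30.2 y [-17.3  18.1]
-10 1251 top 31.5 y [-18.3  18.8]
-5 1307 top 34.8 y [-18.3  18.8]
0 1374 top 35.7 y [-18.3  18.8]
5 1527 top 34.6 y [-19.4  19.7]
10 1875 top 37.9 y [-19.9  19.9]
15 1132 top 28.5 y [-16.3  16.8]
20 1214 top 28.7 y [-16.2  16.7]
25 1238 top 28.6 y [-16.1  16.7]
30 1306 top 28.7 y [-16.3  16.6]
35 1352 top 28.7 y [-16.2  16.9]
40 2090 top 28.5 y [-16.3  16.9]
45 1015 top 23.8 y [-11.5  12. ]
50 1051 top 23.8 y [-11.6  12.2]
55 1116 top 23.7 y [-11.7  12.1]
60 1035 top 28.4 y [-15.7  15.8]
65 1741 top 28.9 y [-16.1  16.8]
70 1879 top 28.9 y [-16.4  16.8]
75 1839 top 28.8 y [-16.3  16.6]
90 833 top -1.1 y [-16.9  18.6]
95 1269 top -1.1 y [-16.8  18.6]
100 163 top -1.2 y [-16.8  18.4]
axis y,dy,z,dz (rel TCP) [ 3.1800e-01 -1.0000e-03  1.0139e+01  1.2000e-02] 0.3822626392
[... 11116 characters left out ...]
0, 133.0], [55.0, 127.0], [49.0, 125.0], [41.0, 130.0], [38.0, 123.0], [58.0, 138.0], [55.0, 134.0], [54.0, 126.0], [48.0, 126.0], [41.0, 128.0], [65.0, 134.0], [59.0, 135.0], [57.0, 130.0], [53.0, 126.0], [45.0, 128.0], [39.0, 127.0], [59.0, 137.0], [57.0, 133.0], [54.0, 128.0], [46.0, 127.0], [39.0, 128.0], [59.0, 137.0], [56.0, 133.0], [53.0, 129.0], [42.0, 129.0], [61.0, 137.0], [58.0, 134.0], [55.0, 129.0], [41.0, 131.0], [60.0, 138.0], [58.0, 133.0], [55.0, 128.0], [63.0, 136.0], [58.0, 136.0], [56.0, 131.0], [60.0, 137.0], [58.0, 132.0], [62.0, 136.0], [59.0, 134.0], [62.0, 136.0], [58.0, 134.0], [60.0, 138.0], [58.0, 133.0], [58.0, 137.0], [60.0, 138.0], [62.0, 136.0], [59.0, 137.0]]
```

View pics/w4.png

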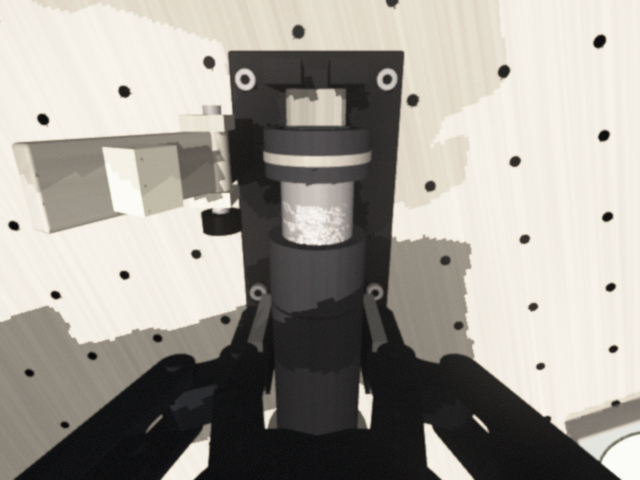

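Emit:
play_rows(plan=[[-1, -0.0005, 0, -0.01, 0], [-1, -0.0005, 0, -0.02, 0], [-1, -0.0005, 0, -0.025, 0], [-1, -0.0005, 0, -0.028, 0], [-1, -0.0005, 0, -0.028, 0]])

```text
clock: 9.15
tcp_pos: [0.5233, 0.0798, 0.052]
orientation: [0.23, 1.559, -0.23]
contact_force: [-0.5, 0.5, -3.7]
grip_width: 0.0335
```

Emit:
play_rows(plan=[[-1, 0, 0, -0.001, 0], [-1, 0, 0, -0.0015, 0], [-1, 0, 0, -0.0015, 0]])

```text
clock: 9.45
tcp_pos: [0.5235, 0.0799, 0.0514]
orientation: [0.231, 1.558, -0.23]
contact_force: [-1.9, -1.1, 4.5]
grip_width: 0.0339
```

Emit:
play_rows(plan=[[0.4, 0, 0, 0, 0], [0.4, 0, 0, 0, 0], [0.4, 0, 0, 0, 0], [0.4, 0, 0, 0, 0], [0.4, 0, 0, 0.01, 0], [0.4, 0, 0, 0.03, 0], [0.4, 0, 0, 0.07, 0], [0.4, 0, 0, 0.1, 0], [0.4, 0, 0, 0.1, 0]])

```text
clock: 10.35
tcp_pos: [0.526, 0.0801, 0.1551]
orientation: [0.233, 1.552, -0.227]
contact_force: [0.4, -0.3, 0.3]
grip_width: 0.0599
```

```bash
sed -i '$d' fit.py && python3 look.py w5; python3 tilt.py w5 73.2 -102; python3 fit.py w5 73.2|grep -v '^[0-9]'
```

```text
10.35 [0.526  0.0801 0.1551] [[0.007, 0.289, 0.957], [0.003, 0.957, -0.289], [-1.0, 0.005, 0.006]] [ 0.4 -0.3  0.3] 0.05988065696264283
-40 339 top -75.0 y [-14.5  19.1]
-35 338 top -74.7 y [-14.4  19.5]
-30 344 top -75.1 y [-14.2  19.6]
-25 359 top -74.9 y [-14.1  19.4]
-20 356 top -75.0 y [-14.   19.3]
-15 360 top -74.9 y [-13.9  19.1]
-10 377 top -74.8 y [-14.7  19.2]
-5 384 top -75.0 y [-14.5  19.6]
0 389 top -74.9 y [-14.4  19.5]
5 399 top -75.0 y [-14.3  19.2]
10 407 top -74.7 y [-14.1  19.1]
15 415 top -74.9 y [-14.   19.6]
20 425 top -75.0 y [-13.9  19.6]
25 437 top -74.9 y [-14.6  19.3]
30 449 top -74.9 y [-14.4  19.2]
35 454 top -75.0 y [-14.3  19.1]
40 533 top -75.6 y [-14.1  19.1]
45 336 top -79.8 y [-9.3 14.6]
50 337 top -79.9 y [-9.2 14.5]
55 348 top -79.7 y [-9.1 14.4]
60 386 top -75.0 y [-13.8  19. ]
65 517 top -74.8 y [-14.3  19.3]
70 543 top -74.8 y [-14.2  19.2]
75 524 top -74.9 y [-14.   19.1]
80 324 top -106.7 y [-10.2  15. ]
85 371 top -106.8 y [-10.3  15.6]
90 627 top -75.9 y [-15.1  19.7]
95 573 top -75.9 y [-15.1  19.7]
axis y,dy,z,dz (rel TCP) [ 2.5600e+00  3.0000e-03 -9.3937e+01  2.6000e-02] 0.48871243488311394
table z -7.012650713417168e-05
ang 73.2 centre [0.53441612 0.1163253 ] 0.14841288989775178 0.08928112462757248
rail x [40.74796682 40.80527649 40.8296601  40.878094  ]
stop top x [54.49652914 54.54821984 58.47480382 61.98035928 62.0706891 ] y [-17.59261554  17.81748593] 79.97945188914055
arm [-48.38974423 -47.37910832 -26.11010824  36.97937716  38.18210371]
```

View pics/w5.png

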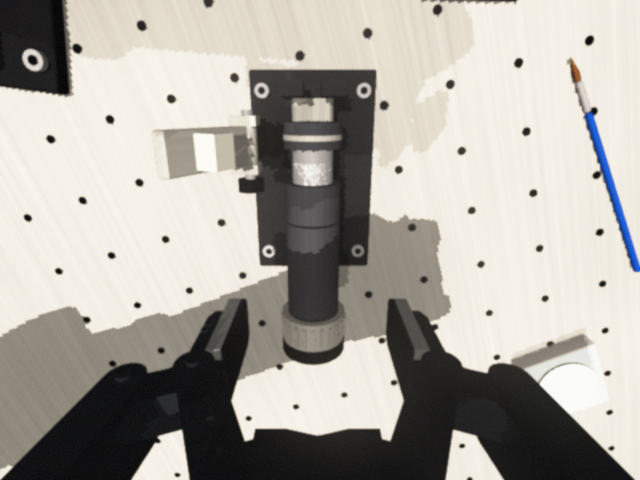

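Emit:
play_rows(plan=[[-1, -0.01, -0.033, 0, 0], [-1, -0.02, -0.066, 0, 0], [-1, -0.0302, -0.0998, 0, 0], [-1, -0.0302, -0.0998, 0, 0], [-1, -0.0302, -0.0998, 0, 0], [-1, -0.0302, -0.0998, -0.03, 0], [-1, -0.0302, -0.0998, -0.06, 0], [-1, -0.0302, -0.0998, -0.085, 0], [-1, -0.0302, -0.0998, -0.098, 0], [-1, -0.0302, -0.0998, -0.098, 0]])

```text
clock: 11.4
tcp_pos: [0.492, -0.019, 0.0512]
orientation: [0.228, 1.562, -0.23]
contact_force: [-0.4, -0.2, -0.0]
grip_width: 0.0
```

```bash
python3 look.py w6; python3 - <<'E'
from h import *
p=r.grab_frame("side");c=p["pixels"];cv2.imwrite("pics/s6.png",cv2.resize(c[200:380,200:440],None,fx=3,fy=3))
E
```

```text
11.4 [ 0.492  -0.019   0.0512] [[-0.004, 0.288, 0.958], [-0.0, 0.958, -0.288], [-1.0, -0.001, -0.003]] [-0.4 -0.2 -0. ] 1.5221518770132075e-05
```

View pics/w6.png

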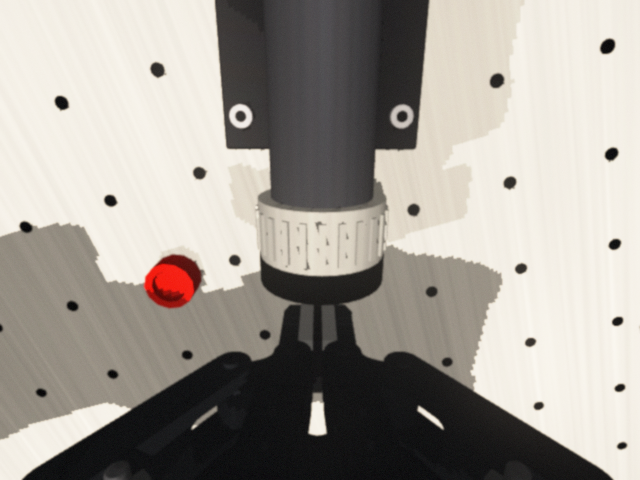

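View pics/s6.png

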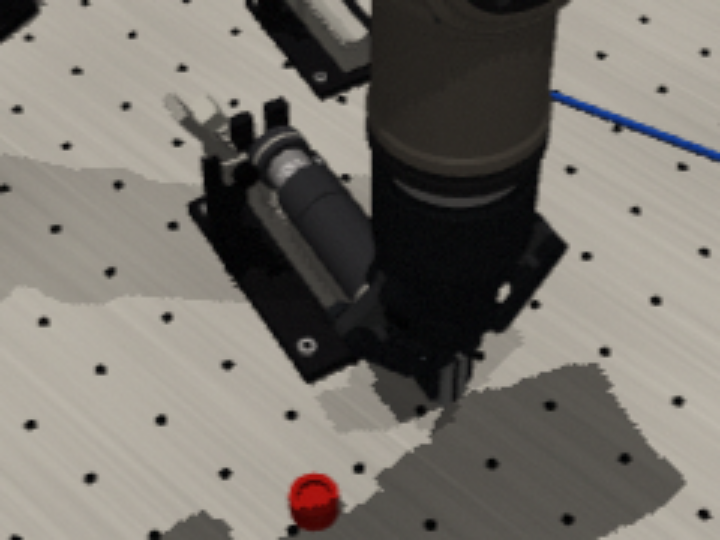

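Emit:
play_rows(plan=[[-1, 0.0012, 0.0038, 0, 0], [-1, 0.0023, 0.0077, 0, 0], [-1, 0.0029, 0.0096, 0, 0], [-1, 0.0032, 0.0105, 0, 0], [-1, 0.0032, 0.0105, 0, 0]])

```text
clock: 12.0
tcp_pos: [0.4964, -0.009, 0.053]
orientation: [0.23, 1.558, -0.229]
contact_force: [-1.3, -0.5, -0.4]
grip_width: -0.0
```

Emit:
play_rows(plan=[[-1, 0.0003, 0.001, 0, 0], [-1, 0.0006, 0.0019, 0, 0], [-1, 0.0009, 0.0029, 0, 0], [-1, 0.0012, 0.0038, 0, 0], [-1, 0.0012, 0.0038, 0, 0]])

```text
clock: 12.5
tcp_pos: [0.4975, -0.0054, 0.0528]
orientation: [0.23, 1.559, -0.23]
contact_force: [0.4, 0.5, 0.1]
grip_width: -0.0001
```

Emit:
play_rows(plan=[[-1, 0.0003, 0.001, 0, 0], [-1, 0.0006, 0.0019, 0, 0], [-1, 0.0009, 0.0029, 0, 0], [-1, 0.0012, 0.0038, 0, 0], [-1, 0.0012, 0.0038, 0, 0]])

```text
clock: 13.0
tcp_pos: [0.4986, -0.0018, 0.0528]
orientation: [0.23, 1.559, -0.23]
contact_force: [-0.6, -3.3, 1.3]
grip_width: 0.0
```

Emit:
play_rows(plan=[[-1, 0.0003, 0.001, 0, 0], [-1, 0.0006, 0.0019, 0, 0], [-1, 0.0009, 0.0029, 0, 0], [-1, 0.0012, 0.0038, 0, 0], [-1, 0.0012, 0.0038, 0, 0]])

```text
clock: 13.5
tcp_pos: [0.4999, 0.0024, 0.0528]
orientation: [0.23, 1.559, -0.23]
contact_force: [-0.9, -1.6, 0.4]
grip_width: -0.0003
```

```bash
python3 look.py w7
```

```text
13.5 [0.4999 0.0024 0.0528] [[-0.0, 0.289, 0.957], [0.0, 0.957, -0.289], [-1.0, 0.0, -0.0]] [-0.9 -1.6  0.4] -0.000268951852887523
```

View pics/w7.png

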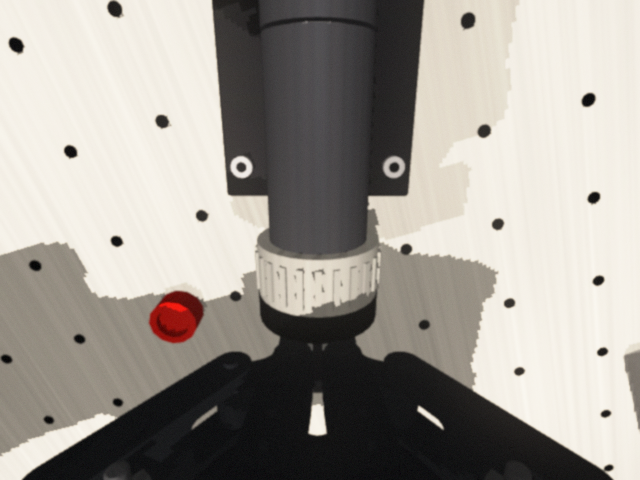

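Emit:
play_rows(plan=[[-1, 0.0002, 0.0007, 0, 0], [-1, 0.0004, 0.0014, 0, 0], [-1, 0.0006, 0.0021, 0, 0], [-1, 0.0009, 0.0029, 0, 0]])

```text
clock: 13.95
tcp_pos: [0.5007, 0.0049, 0.0528]
orientation: [0.23, 1.559, -0.23]
contact_force: [-0.9, -1.7, 1.6]
grip_width: -0.0003
```

Emit:
play_rows(plan=[[-1, 0.0001, 0.0005, 0, 0], [-1, 0.0003, 0.001, 0, 0], [-1, 0.0004, 0.0014, 0, 0]])

```text
clock: 14.25
tcp_pos: [0.5011, 0.0064, 0.0528]
orientation: [0.23, 1.559, -0.23]
contact_force: [-1.0, -2.0, 0.8]
grip_width: 0.0
```

Emit:
play_rows(plan=[[-1, 0.0001, 0.0005, 0, 0], [-1, 0.0003, 0.001, 0, 0]])

```text
clock: 14.45
tcp_pos: [0.5015, 0.0074, 0.0528]
orientation: [0.23, 1.559, -0.23]
contact_force: [-1.2, -2.9, 0.6]
grip_width: -0.0002
```

Emit:
play_rows(plan=[[-1, 0.0001, 0.0004, 0, 0], [-1, 0.0002, 0.0008, 0, 0]])

```text
clock: 14.65
tcp_pos: [0.5017, 0.0082, 0.0528]
orientation: [0.23, 1.558, -0.23]
contact_force: [-1.0, -2.0, 0.9]
grip_width: 0.0004
```

Emit:
play_rows(plan=[[-1, 0.0001, 0.0004, 0, 0], [-1, 0.0002, 0.0008, 0, 0]])

```text
clock: 14.85
tcp_pos: [0.5018, 0.0087, 0.0528]
orientation: [0.23, 1.559, -0.23]
contact_force: [-2.1, -3.8, 1.5]
grip_width: -0.0002
```

Emit:
play_rows(plan=[[-1, 0.0001, 0.0004, 0, 0], [-1, 0.0002, 0.0008, 0, 0]])

```text
clock: 15.05
tcp_pos: [0.5018, 0.0087, 0.0528]
orientation: [0.23, 1.559, -0.232]
contact_force: [-3.4, -6.1, 2.1]
grip_width: 0.0002
```

Emit:
play_rows(plan=[[-1, 0.0001, 0.0005, 0, 0], [-1, 0.0001, 0.0005, 0, 0], [-1, 0.0001, 0.0005, 0, 0]])

```text
clock: 15.35
tcp_pos: [0.5018, 0.0087, 0.0528]
orientation: [0.23, 1.558, -0.232]
contact_force: [-2.7, -7.1, 2.8]
grip_width: -0.0
```

Emit:
play_rows(plan=[[-1, 0.0001, 0.0002, 0, 0], [-1, 0.0001, 0.0002, 0, 0], [-1, 0.0001, 0.0002, 0, 0], [-1, 0.0001, 0.0002, 0, 0], [-1, 0.0001, 0.0002, 0, 0], [-1, 0.0001, 0.0002, 0, 0]])

```text
clock: 15.95
tcp_pos: [0.5018, 0.0087, 0.0528]
orientation: [0.23, 1.559, -0.233]
contact_force: [-2.6, -8.0, 2.7]
grip_width: -0.0001
```

Emit:
play_rows(plan=[[-1, -0.0015, -0.0048, 0, 0], [-1, -0.004, -0.013, 0, 0], [-1, -0.0087, -0.0287, 0, 0], [-1, -0.0087, -0.0287, 0.02, 0], [-1, -0.0087, -0.0287, 0.06, 0], [-1, -0.0087, -0.0287, 0.105, 0], [-1, -0.0087, -0.0287, 0.15, 0.1], [-1, -0.0087, -0.0287, 0.19, 0.24], [-1, -0.02, 0.01, 0.2, 0.38], [-1, -0.03, 0.04, 0.2, 0.52]])

```text
clock: 16.95
tcp_pos: [0.4735, 0.0518, 0.2554]
orientation: [-0.18, 1.557, 0.184]
contact_force: [0.8, 0.3, -0.1]
grip_width: -0.0001
```

Emit:
play_rows(plan=[[-1, -0.005, 0.02, 0, 0.14], [-1, -0.01, 0.04, 0, 0.28], [-1, -0.015, 0.06, 0, 0.42], [-1, -0.02, 0.08, 0, 0.56], [-1, -0.0204, 0.1, 0, 0.7], [-1, -0.0204, 0.1218, 0, 0.84], [-1, -0.0204, 0.1218, 0, 0.98], [-1, -0.0204, 0.1218, 0, 1.051], [-1, -0.0204, 0.1218, 0, 1.051], [-1, -0.0204, 0.1218, 0, 1.051]])

```text
clock: 17.95
tcp_pos: [0.4518, 0.1722, 0.2528]
orientation: [-0.989, 1.334, 0.989]
contact_force: [0.9, -0.6, 0.9]
grip_width: 0.0003
```

```bash
python3 look.py w8; python3 fit.py w8 73.2|grep -v '^-'
```

```text
17.95 [0.4518 0.1722 0.2528] [[0.0, -0.957, 0.291], [0.0, 0.291, 0.957], [-1.0, 0.0, 0.0]] [ 0.9 -0.6  0.9] 0.00025436402686048685
table z -0.00021043283666996593
3410 0.009785779981533765 ((532.6966552734375, 116.47651672363281), (149.92457580566406, 90.06342315673828), 73.20065307617188)
ang 73.2 centre [0.53144992 0.11696348] 0.1490881917810279 0.08662381695152976
5 6 y [10.4 10.9 11.6] zmax 36.3
45 42 y [ 8.8 10.9 16.3] zmax 46.2
55 73 y [15.1 15.9 16.7] zmax 52.8
50 274 x [-98.1   0.6  61. ] y [13.4 18.9 44.3]
60 967 x [-98.3 -30.1  60.5] y [-7.  15.2 44.1]
70 3265 x [-97.  -31.2  59.4] y [-15.3   7.3  43.7]
80 903 x [-100.8  -83.4   43.7] y [-13.9   1.   40.8]
90 297 x [ 5.1 15.8 45.3] y [26.5 33.2 41.1]
120 279 x [22.  29.9 37. ] y [40.4 45.1 50.7]
130 259 x [20.1 29.9 39. ] y [55.7 60.  63. ]
rail x [-71.8597101  -71.45361441 -63.03707649 -62.23949972]
stop top x [50.05562931 50.95675871 57.44134067 62.21401582 62.44293903] y [ 1.72680809 16.34228294] 79.66394440379476
arm [-28.92437516 -27.16658454  18.36263513  65.86003449  66.86309899]
```

View pics/w8.png

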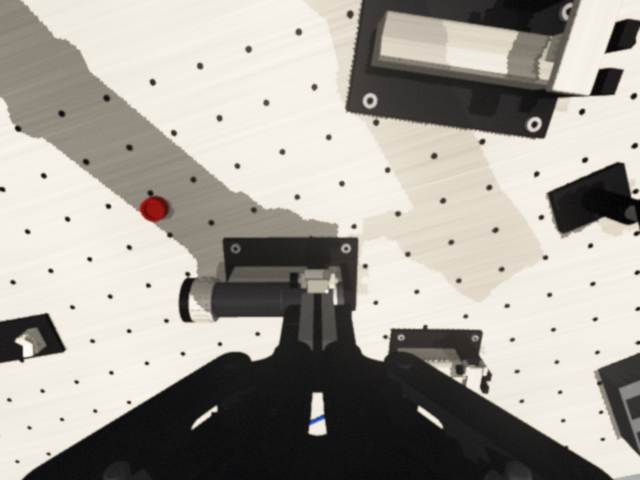

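Emit:
play_rows(plan=[[-1, 0, 0, -0.04, 0], [-1, 0, 0, -0.08, 0], [-1, 0, 0, -0.11, 0], [-1, 0, 0, -0.123, 0], [-1, 0, 0, -0.123, 0], [-1, 0.0096, -0.0029, -0.123, 0], [-1, 0.0144, -0.0043, -0.123, 0], [-1, 0.0191, -0.0058, -0.123, 0], [-1, 0.0191, -0.0058, -0.123, 0]])

```text
clock: 18.9
tcp_pos: [0.4723, 0.1665, 0.1307]
orientation: [-0.99, 1.332, 0.99]
contact_force: [-0.7, -0.1, 0.5]
grip_width: 0.0001
```

```bash
python3 - <<'E'
from h import *
for n,b in [("side",(150,300,200,350)),("top",(220,300,240,360))]:
    p=r.grab_frame(n);c=p["pixels"];cv2.imwrite(f"pics/{n}9.png",cv2.resize(c[b[0]:b[1],b[2]:b[3]],None,fx=4,fy=4))
E
```

```text
(no output)
```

View pics/side9.png

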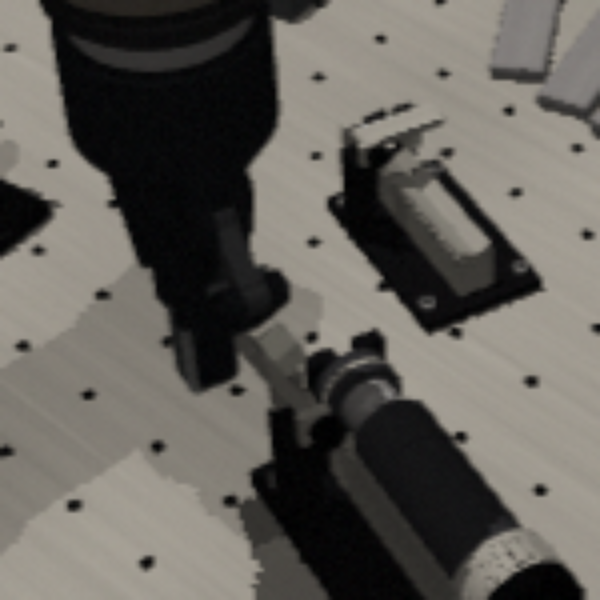

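Emit:
play_rows(plan=[[-1, 0.0029, -0.0009, 0, 0], [-1, 0.0057, -0.0017, 0, 0], [-1, 0.0086, -0.0026, 0, 0], [-1, 0.0115, -0.0035, 0, 0], [-1, 0.0144, -0.0043, 0, 0], [-1, 0.0144, -0.0043, 0, 0]])

```text
clock: 19.6
tcp_pos: [0.4861, 0.1619, 0.1298]
orientation: [-0.991, 1.333, 0.99]
contact_force: [-0.3, 0.8, -1.0]
grip_width: -0.0
```

Emit:
play_rows(plan=[[-1, 0.0029, -0.0009, 0, 0], [-1, 0.0057, -0.0017, 0, 0], [-1, 0.0086, -0.0026, 0, 0], [-1, 0.0105, -0.0032, 0, 0], [-1, 0.0124, -0.0038, 0, 0], [-1, 0.0124, -0.0038, 0, 0]])

```text
clock: 20.2
tcp_pos: [0.4981, 0.1583, 0.1298]
orientation: [-0.991, 1.333, 0.991]
contact_force: [-0.2, -0.3, 0.6]
grip_width: -0.0002
```

```bash
cat > sv.py <<'E'
from h import *
import sys
p=r.grab_frame("side");c=p["pixels"];cv2.imwrite(f"pics/{sys.argv[1]}.png",cv2.resize(c[150:300,200:350],None,fx=4,fy=4))
E
python3 sv.py s10
```

```text
(no output)
```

View pics/s10.png

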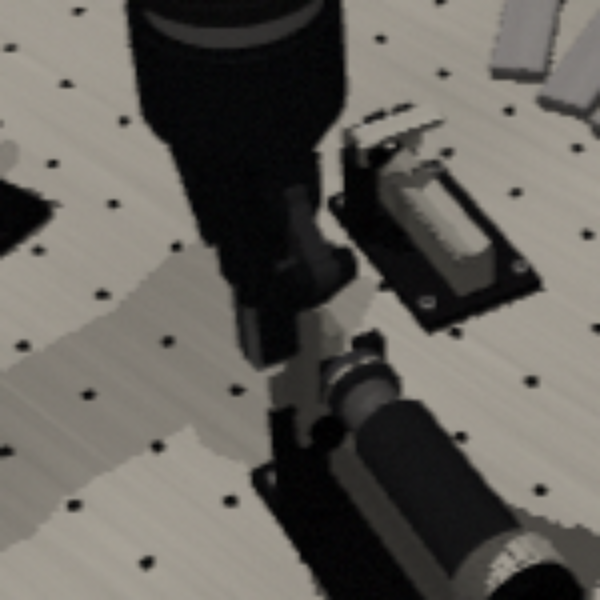

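Emit:
play_rows(plan=[[-1, 0.0038, -0.0012, 0, 0], [-1, 0.0077, -0.0023, 0, 0], [-1, 0.0124, -0.0038, 0, 0], [-1, 0.0172, -0.0052, -0.001, 0], [-1, 0.023, -0.0069, -0.003, 0], [-1, 0.0278, -0.0084, -0.006, 0], [-1, 0.0316, -0.0095, -0.01, 0], [-1, 0.0316, -0.0095, -0.01, 0]])

```text
clock: 21.05
tcp_pos: [0.5302, 0.1484, 0.1194]
orientation: [-0.991, 1.334, 0.99]
contact_force: [1.5, -0.7, -0.5]
grip_width: -0.0
```

```bash
python3 sv.py s11
```

```text
(no output)
```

View pics/s11.png

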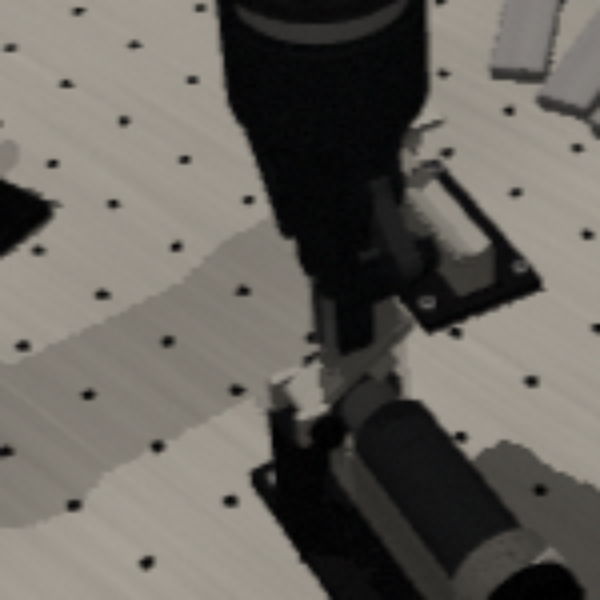

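Emit:
play_rows(plan=[[-1, 0.0038, -0.0012, -0.003, 0], [-1, 0.0077, -0.0023, -0.006, 0], [-1, 0.0105, -0.0032, -0.008, 0], [-1, 0.0134, -0.004, -0.0115, 0], [-1, 0.0163, -0.0049, -0.015, 0], [-1, 0.0182, -0.0055, -0.017, 0], [-1, 0.0182, -0.0055, -0.017, 0]])

```text
clock: 21.8
tcp_pos: [0.5479, 0.143, 0.1025]
orientation: [-0.991, 1.334, 0.99]
contact_force: [-0.7, 0.4, 0.1]
grip_width: -0.0002
```

Emit:
play_rows(plan=[[-1, 0, 0, -0.001, 0], [-1, 0, 0, -0.002, 0], [-1, 0, 0, -0.002, 0]])

```text
clock: 22.1
tcp_pos: [0.5479, 0.1432, 0.1016]
orientation: [-0.991, 1.333, 0.99]
contact_force: [-1.5, -1.0, 7.4]
grip_width: -0.0001
```

```bash
python3 sv.py s12
```

```text
(no output)
```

View pics/s12.png

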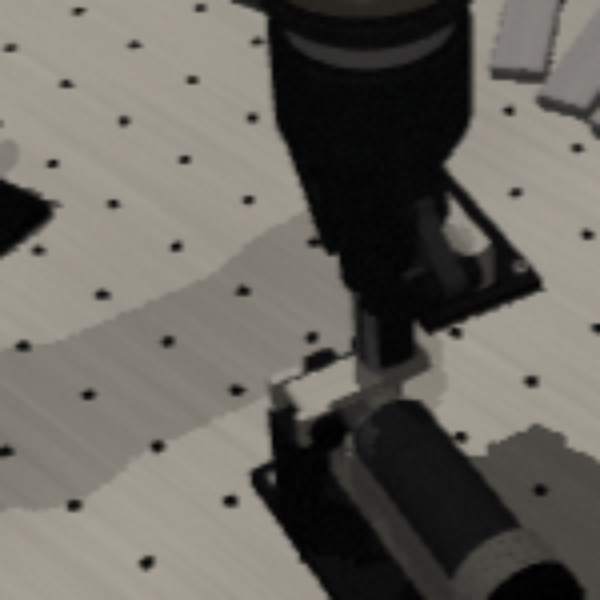

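Emit:
play_rows(plan=[[-1, 0, 0, -0.001, 0], [-1, 0, 0, -0.001, 0], [-1, 0, 0, -0.001, 0]])

```text
clock: 22.45
tcp_pos: [0.548, 0.1432, 0.1014]
orientation: [-0.99, 1.332, 0.99]
contact_force: [-5.0, -1.7, 14.9]
grip_width: -0.0001
```

Emit:
play_rows(plan=[[-1, 0, 0, 0.003, 0], [-1, 0, 0, 0.01, 0], [-1, 0, 0, 0.04, 0], [-1, 0, 0, 0.08, 0], [-1, -0.02, 0, 0.12, 0], [-1, -0.05, 0, 0.15, 0], [-1, -0.09, 0, 0.15, 0], [-1, -0.09, 0, 0.15, 0], [-1, -0.09, 0, 0.15, 0]])

```text
clock: 23.35
tcp_pos: [0.4571, 0.1436, 0.2503]
orientation: [-0.991, 1.332, 0.992]
contact_force: [0.4, -0.9, 0.6]
grip_width: -0.0003
```

```bash
python3 look.py w13; python3 sv.py s13; python3 - <<'E'
import pickle
from h import *
o,p=pickle.load(open("w13.pkl","rb"));P=cloud(p,o)
a=np.radians(73.2);ex=np.array([np.cos(a),np.sin(a)]);ey=np.array([-ex[1],ex[0]]);M=np.array([.5326,.1113])
Q=P.reshape(-1,3);Q=Q[np.isfinite(Q).all(1)];x=(Q[:,:2]-M)@ex*1000;y=(Q[:,:2]-M)@ey*1000;z=Q[:,2]*1000
for lo in range(-24,40,6):
    k=(x>27)&(x<43)&(y>lo)&(y<=lo+6)&(z>84)&(z<130)
    if k.sum()>5: print(lo,k.sum(),"z",np.median(z[k]).round(1))
k=(x>-130)&(x<65)&(abs(y)<20)&(z>50)&(z<88)
for lo in list(range(-116,-90,3))+list(range(42,75,3)):
    j=k&(x>lo)&(x<=lo+3)
    if j.sum()>3: print(lo,j.sum(),np.percentile(z[j],98).round(1))
print(o["clock"])
E
```

```text
23.35 [0.4571 0.1436 0.2503] [[0.001, -0.958, 0.288], [0.001, 0.288, 0.958], [-1.0, -0.0, 0.001]] [ 0.4 -0.9  0.6] -0.00031848492305255687
-18 14 z 94.0
-12 17 z 93.5
-6 36 z 93.3
0 100 z 93.2
6 108 z 92.9
12 109 z 92.8
18 114 z 92.8
24 113 z 92.6
30 122 z 92.3
36 109 z 90.3
-98 58 84.2
-95 116 84.9
-92 119 84.6
45 38 79.7
48 110 80.1
51 96 80.5
54 109 79.7
57 128 79.7
60 133 78.9
63 99 78.8
23.35
```

View pics/w13.png

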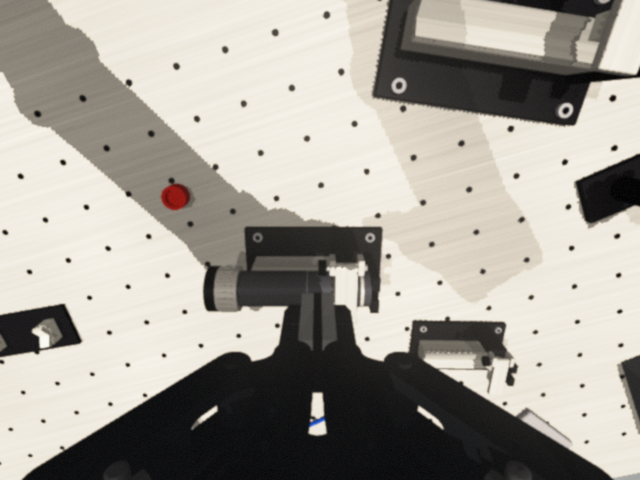

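View pics/s13.png

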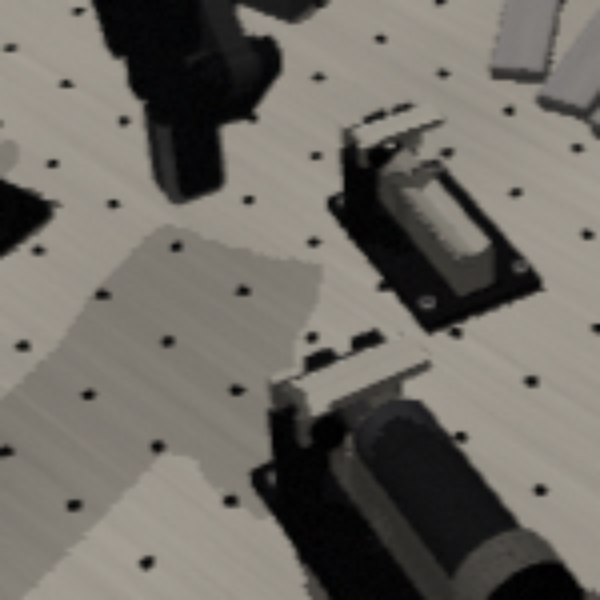

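```bash
python3 -c "
from bench import r
print(r.hand_in())"
```

```text
the job is handed in; nothing more can be done
None
```

The beam expander is seated against the end stop of the 150 × 90 mm mount, with the clamp arm down and its foot in the neck. I handed the job in at about 23 s.

- **Placing:** I gripped the barrel at its balance point and laid it in the groove level, with the nose about 12 mm short of the stop. Then I released it.
- **Seating:** I slid it by pushing on the capped end with shut fingers; sliding took about 2–3 N. It stopped dead at the stop, and I held it there at about 7.6 to 8.4 N for roughly 0.9 s. The highest reading while pushing was 8.4 N.
- **Clamp:** I swung the arm over from about 2.1 rad and pressed it down with up to 15 N vertically on the clamp arm.

**Last checks:**
- The depth image put the arm's top face at 92.3 mm near the hinge and 94.0 mm near the free end. That is about 0.035 rad, which matches the foot sitting in the neck.
- The same depth data showed no gap between nose and stop.
- The gripper was clear of everything.
- I did not touch the brush, case or cap. The cap was still in its place in the last picture.

No check failed or disagreed. Forces were read only at the end of each move, so short peaks in between were not seen.

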